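# Angle the pressing stick past the post into its bay

### The arm

A 6-joint arm with a two-finger parallel gripper is mounted at the origin on the work surface. World frame = base frame: x ahead of the robot, y to its left, z up, the work surface at z = 0. Lengths are in mm, angles in rad, forces in N, time in s.
With the tool pointing down it reaches from about 350 to 975 mm from the base axis. Payload 7.1 kg.
Tool frame: the origin (TCP) lies at the very end of the fingers, on their centre line; the grasp point (between the pads) lies 19 mm behind it (ctrl.pinch_z is the distance from the TCP to the grasp point, in mm); z points along the fingers, y is the direction in which the jaws open and shut (so a half turn about z gives the same grasp; the last joint's range is limited). The gripper opens to 88 mm and grips with 3 to 60 N. Pads are 20 mm wide; open, the fingers measure 115 mm over their backs; the gripper's body (75 mm by 178 mm) begins 61 mm behind the grasp point.
Start: joints at [1.103, 0.423, 1.63, -0, 1.089, -0.019], TCP at [271.145, 563.103, 222.675] pointing down, gripper open.
Joint ranges: [-3, 3], [-0.9, 2.11], [0.09, 2.58], [-1.31, 4.45], [0.11, 2.69], [-2.54, 2.54]. Speed limits (rad/s): [2.39, 2.39, 3.01, 3.14, 3.14, 3.14].

### API

Orientations are given as a rotation vector (axis times angle).
In Python, from workcell import ctrl gives the robot as it stands.
- The arm moves only by the shell command python3 -m inch 'ROWS' [OPENING]. ROWS is JSON, a list of rows, each an object with "xyz": the shift along the tool's x, y, z in cm, a list of three; "spin": the turn about the tool's z in degrees. A call has 1 to 20 rows; each row is the pose to reach, as a shift and turn from the pose measured when the call began, along the tool's axes at that moment; what a row does not reach only later rows make up. A row lasts 1/10 s, in which the tool goes at most 50 mm and 8.59 degrees, less where a joint would pass 70% of its speed; a pose out of reach is approached as far as the arm can. A call with a gripper value outside its range is refused whole. OPENING is the closure, from 0 (fully open) to 1 (shut), set as the call begins (- or left out, the last holds). The fingers move at their own pace and stop on an object; the grip force is fixed at half the most. Time passes only in rows, so rows that repeat a pose let the fingers close. It gives the time, the measured TCP pose, the force and the opening at its end, in the units of the state.
- ctrl.get_obs(): the state, without advancing time (a new reading comes with each control period).
- ctrl.get_image(name): name is "scene" or "top"; returns the picture (384x512x3 uint8, red, green, blue); there is no depth.
- ctrl.camera_info(name): a dict with "camera_matrix" (3x3 intrinsics, pixels), "R" (3x3) and "t" (3): a world point X has camera coordinates R X + t. Camera axes: x right, y down, z forward; pixel columns grow to the right and rows downward; lengths in mm; the calibration is good to about 2 mm. A picture is of the moment at which its call begins. camera_info takes no time and is no camera call.
- ctrl.close_job(): hands the job in, once; it reports no verdict.
The state is a dict: "t": time; "qpos": joint angles; "qvel": joint speeds; "joint_torque": joint torques, N m; "ee_pos": TCP position; "orientation": TCP orientation; "ft_force": force on the tool from outside, world axes, zero at the start; "moment": the same for the moment, N m; "width": finger opening in mm.
Only numpy, scipy, OpenCV 4.12 (cv2) and the standard library are available. Lean on these libraries where they do the work, as an engineer would, in place of code of your own. Each camera call takes 0.05 s, during which the arm holds its last target. There are 200 camera calls.

### The job

Put the long dark pressing stick away in its low white wooden bay by pushing it over the table with the fingertips, never picking it up: work its left end in behind the steel post first, then push the right end round, until the stick lies against the bay's back rail along its whole length. Leave the saucer, the reel and the clothes peg where they are, and finish with the hand clear of everything.

Things in the scene. Friction and masses are not known exactly. Their poses are not given: they have to be found in the camera images.
- stick: Loose dark wooden pressing stick, a plain bar 260 mm long (own y), 32 mm wide (own x), 22 mm high, 0.14 to 0.28 kg. Origin: centre of its underside. It starts flat on the table on the robot's side of the bay, own +y (its left end) to the left, own +x towards the bay, shifted right so that its left end is to the right of the post.
- stick_left (a point): Centre of the stick's left end face (own +y end), 11 mm above the stick's underside.
- stick_right (a point): Centre of the stick's right end face (own -y end), 11 mm above the stick's underside.
- bay: Fixed white-painted wooden U of rails 20 mm high, 18 mm thick, no floor, open to the robot: a back rail and two end blocks standing 44 mm out from it. Origin: on the inner face of the back rail, at mid-length, table level. +x points away from the robot through the back rail, +y left along it; the end blocks' inner faces are at y = +150 and -150 mm. The stick at home has its centre line at x = -16 mm.
- post: Fixed upright round steel post, 18 mm diameter, 60 mm high, in front of the left part of the bay: axis 71 to 76 mm from the back rail's inner face, 70 to 90 mm left of the bay's middle. The stick cannot go straight in, but its left end passes behind the post at a slant of about 15 to 20 degrees. Origin on its axis at table level, axes parallel to the bay's.
- saucer: Loose dark brown open saucer, 110 mm diameter, 30 mm high, beyond the back rail. Origin: centre of its underside.
- reel: Loose white thread reel standing on end, 34 mm diameter, 46 mm high, in front of the bay at its left, left of the stick. Origin: centre of its underside.
- peg: Loose wooden clothes peg, 60 x 12 mm, 13 mm high, lying beyond the back rail at the right. Origin: centre of its underside.
Things that resemble listed ones, but are neither listed nor needed, are in the scene too. Several things look just like the post: the one meant starts farthest from the robot's base.

How it is judged:
By the outcome, as a careful person would: the job done as asked, in the order asked, and still so for the second after the job is handed in, with the robot touching nothing.
It also fails if it takes over 72 s, if anything falls off the work surface, if the arm or the gripper's body presses on something with over 40 N, if the wrist force passes 120 N, or if a joint passes its speed limit or range.

## Working session

There is one attempt and no reset: what is moved stays moved. The work goes in short steps, Python scripts to look and compute and a shell command to move; the robot and the scene stay as the last step left them, time stands still between calls to the robot, and variables do not carry over. Pictures are saved under pics/ and viewed, about 8 in all and at most 12, crops included, and the job is handed in when it is done.

```bash
ls; mkdir -p pics; python3 - <<'E'
from workcell import ctrl
import cv2
o=ctrl.get_obs();print(o)
for n in("scene","top"):
    im=ctrl.get_image(n);cv2.imwrite(f"pics/{n}0.png",im[:,:,::-1])
    print(n,ctrl.camera_info(n))
E
```

```text
pics
{'t': 0.0, 'qpos': array([ 1.10300248e+00,  4.23796996e-01,  1.63069754e+00,  6.52879560e-06,
        1.08857383e+00, -1.89978210e-02]), 'qvel': array([ 4.00700776e-05, -1.42564208e-03,  1.07273624e-03, -8.43392066e-04,
        1.04029921e-03,  1.08879153e-03]), 'joint_torque': array([ 6.49032645e-04, -5.44622576e+01, -2.73671544e+01,  6.43804134e-02,
        2.25727097e-02, -1.06250295e-04]), 'ee_pos': array([270.90070075, 562.62603112, 221.92610124]), 'orientation': array([-6.98989728e-01, -3.06247335e+00,  2.24727256e-03]), 'ft_force': array([ 0.31293647, -0.28769472, -0.3670249 ]), 'moment': array([ 0.0154248 , -0.01433966, -0.02400057]), 'width': 87.64920267052881}
scene {'camera_matrix': array([[399.33714857,   0.        , 261.35410022],
       [  0.        , 399.33714857, 197.8271644 ],
       [  0.        ,   0.        ,   1.        ]]), 'R': array([[-0.72524533,  0.68839629, -0.01139106],
       [ 0.55750476,  0.57747835, -0.59641194],
       [-0.40398967, -0.43889554, -0.80259769]]), 't': array([ 428.48081453, -306.78573879,  986.28649374])}
top {'camera_matrix': array([[406.37768824,   0.        , 255.29349563],
       [  0.        , 406.37768824, 189.34097186],
       [  0.        ,   0.        ,   1.        ]]), 'R': array([[-0.01947546, -0.99956601,  0.02210187],
       [-0.98411526,  0.01526349, -0.17687334],
       [ 0.17645923, -0.02519548, -0.98398543]]), 't': array([ 17.74635332, 593.48484995, 735.8254397 ])}
```

View pics/top0.png

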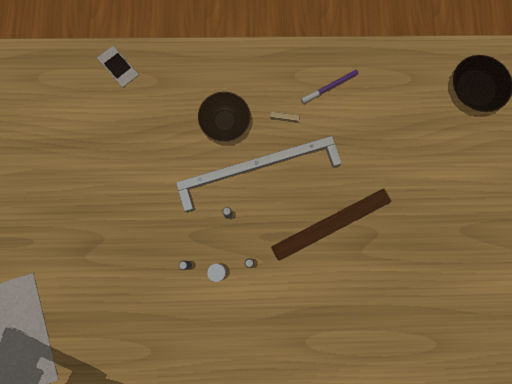

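View pics/scene0.png

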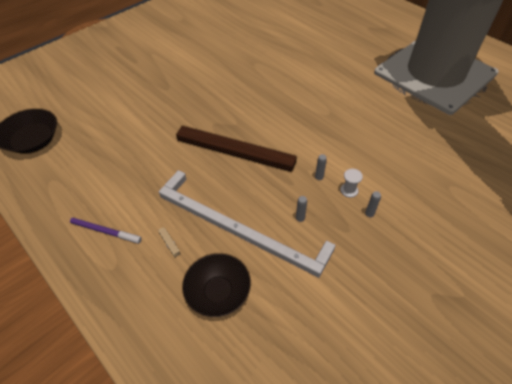

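The top picture shows the bay with its back rail from (180,186) to (332,141), and the stick from (277,252) to (387,196). The reel is at (216,272), the saucer at (224,117) and the peg at (285,117). Three things look like the post, at (227,212), (249,263) and (185,265). The first is farthest from the base and lies in front of the bay's left part, so it fits the description. I'll measure now and confirm it in a crop.

```bash
cat >h.py <<'E'
import numpy as np,cv2
from workcell import ctrl
I=ctrl.camera_info("top");K,R,t=I["camera_matrix"],I["R"],I["t"]
def ray(p,z):
    p=np.atleast_2d(np.array(p,float)); d=np.c_[p,np.ones(len(p))]@np.linalg.inv(K).T@R; c=-R.T@t
    return (c+d*((z-c[2])/d[:,2])[:,None])[:,:2]
def proj(X):
    q=(np.atleast_2d(X)@R.T+t)@K.T; return q[:,:2]/q[:,2:]
def big(m,roi):
    x0,y0,x1,y1=roi; k=np.zeros_like(m);k[y0:y1,x0:x1]=m[y0:y1,x0:x1]
    c,_=cv2.findContours(k,cv2.RETR_EXTERNAL,cv2.CHAIN_APPROX_NONE)
    return max(c,key=cv2.contourArea)
def stick(im,roi=(170,130,420,290)):
    "stick centre, yaw (own +x dir), ends at z=22"
    hsv=cv2.cvtColor(im,cv2.COLOR_RGB2HSV); m=((hsv[...,2]<95)&(hsv[...,1]>90)).astype(np.uint8)
    m=cv2.morphologyEx(m,cv2.MORPH_OPEN,np.ones((3,3)))
    c=big(m,roi)[:,0,:]
    w=ray(c,22).astype(np.float32); (cx,cy),(a,b),_=r=cv2.minAreaRect(w); bx=cv2.boxPoints(r)
    e=sorted([bx[1]-bx[0],bx[2]-bx[1]],key=np.linalg.norm)[1]; e=e/np.linalg.norm(e); e=e*np.sign(e[1])
    return np.array([cx,cy]),np.degrees(np.arctan2(-e[0],e[1])),(a,b)
E
python3 - <<'E'
from h import *
im=cv2.imread("pics/top0.png")[:,:,::-1].copy()
hsv=cv2.cvtColor(im,cv2.COLOR_RGB2HSV)
print("stick",stick(im))
m=((hsv[...,1]<60)&(hsv[...,2]>110)).astype(np.uint8)
c=big(m,(170,130,345,215))[:,0,:]
w=ray(c,20).astype(np.float32);r=cv2.minAreaRect(w);print("bay",r,cv2.boxPoints(r).round())
print("poly",[(tuple(p[0]),ray(p[0],20).round()[0]) for p in cv2.approxPolyDP(c.reshape(-1,1,2),3,True)])
for n,p in dict(post=(227,211),p2=(249,262),p3=(185,265)).items(): print(n,ray(p,60))
print("reel",ray((216,272),46),"saucer",ray((224,117),30),"peg",ray((285,117),13))
cv2.imwrite("pics/c1.png",cv2.resize(im[120:300,165:405,::-1],None,fx=3.3,fy=3.3,interpolation=cv2.INTER_CUBIC))
E
```

```text
stick (array([ 527.27722168, -144.26731873]), np.float32(26.000898), (32.771575927734375, 260.20196533203125))
bay ((634.8927001953125, -1.9031219482421875), (61.319602966308594, 335.2158508300781), 16.29012680053711) [[ 558.  150.]
 [ 652. -171.]
 [ 711. -154.]
 [ 617.  168.]]
poly [((np.int32(332), np.int32(137)), array([ 708., -155.])), ((np.int32(176), np.int32(183)), array([615., 166.])), ((np.int32(183), np.int32(208)), array([564., 152.])), ((np.int32(191), np.int32(208)), array([564., 136.])), ((np.int32(185), np.int32(187)), array([607., 148.])), ((np.int32(325), np.int32(145)), array([ 691., -140.])), ((np.int32(333), np.int32(163)), array([ 652., -154.])), ((np.int32(340), np.int32(163)), array([ 652., -169.]))]
post [[551.40629752  62.1462909 ]]
p2 [[455.16833637  21.93395865]]
p3 [[452.00447542 140.58204486]]
reel [[437.84388935  84.30947949]] saucer [[750.12570318  68.28028649]] peg [[754.96295966 -59.39752311]]
```

View pics/c1.png

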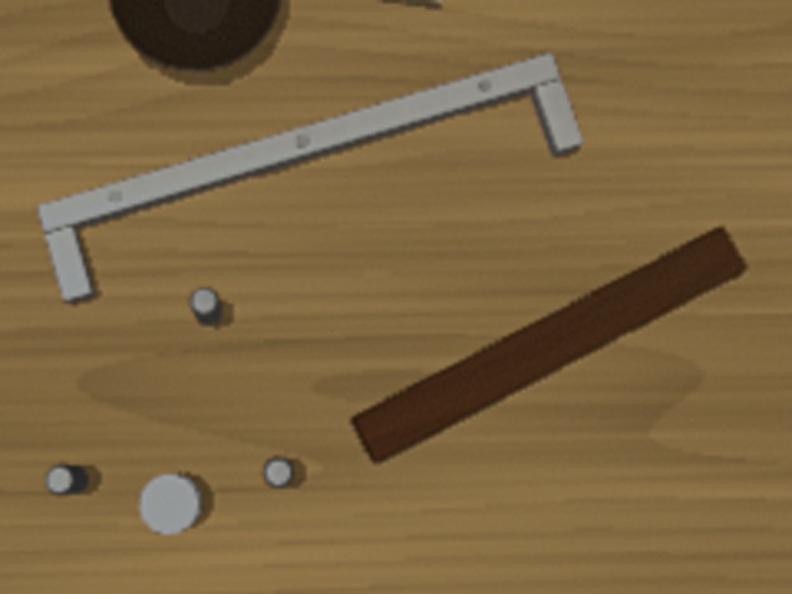

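The crop confirms the post at crop (204,300), which is (227,211) in the picture. In the bay frame it lies at about (-75, +85) mm, which matches the spec. The stick's centre is at about (-156, -107), turned +10° from the bay. Next I'll make a helper that turns targets into tool-axis shifts.

My plan has three stages:
1. Push the stick's near side with the open hand, turning it to about -17°.
2. Push its right end lengthwise.
3. Push the right half in.

```bash
cat >>h.py <<'E'
from scipy.spatial.transform import Rotation as Ro
O=np.array([647.4,1.7]);B=16.2;u=lambda a:np.array([np.cos(np.radians(a)),np.sin(np.radians(a))])
def inbay(p): d=np.array(p)-O; return np.array([d@u(B),d@u(B+90)])
def world(b): return O+b[0]*u(B)+b[1]*u(B+90)
def go(xy,z,yaw):
    "shift (cm) and spin (deg) to world xy,z with tool x at world angle yaw"
    o=ctrl.get_obs(); M=Ro.from_rotvec(o["orientation"]).as_matrix(); d=np.r_[xy,z]-o["ee_pos"]
    now=np.degrees(np.arctan2(M[1,0],M[0,0]))
    print("now",o["ee_pos"].round(),"yaw",now.round(1),"f",o["ft_force"].round(1),"-> xyz",(M.T@d/10).round(2),"spin",round((now-yaw+180)%360-180,1))
def look(name=None):
    im=ctrl.get_image("top")
    if name: cv2.imwrite(f"pics/{name}.png",im[:,:,::-1])
    c,y,s=stick(im); print("stick bay",inbay(c).round(1),"rel yaw",round(y-B,1),"world",c.round(1),round(y,1),"size",np.round(s)); return c,y
E
python3 - <<'E'
from h import *
print("post",inbay([551.4,62.1]))
c=np.array([527.3,-144.3]);y=26.
p=c-52*u(y)+20*u(y+90); print(p); go(p,100,y); go(p,9,y)
E
```

```text
post [-75.33713102  84.78488479]
[ 471.79528666 -149.11941871]
now [271. 563. 222.] yaw 154.3 f [-0.   0.5  0.4] -> xyz [-48.98 -55.4   12.28] spin 128.3
now [271. 563. 222.] yaw 154.3 f [-0.   0.5  0.4] -> xyz [-48.98 -55.39  21.38] spin 128.3
```

```bash
python3 -m inch '[{"xyz":[-49,-55.4,12.3],"spin":128.3},{"xyz":[-49,-55.4,12.3],"spin":128.3},{"xyz":[-49,-55.4,12.3],"spin":128.3},{"xyz":[-49,-55.4,12.3],"spin":128.3},{"xyz":[-49,-55.4,12.3],"spin":128.3},{"xyz":[-49,-55.4,12.3],"spin":128.3},{"xyz":[-49,-55.4,12.3],"spin":128.3},{"xyz":[-49,-55.4,12.3],"spin":128.3},{"xyz":[-49,-55.4,12.3],"spin":128.3},{"xyz":[-49,-55.4,12.3],"spin":128.3},{"xyz":[-49,-55.4,12.3],"spin":128.3},{"xyz":[-49,-55.4,12.3],"spin":128.3},{"xyz":[-49,-55.4,12.3],"spin":128.3},{"xyz":[-49,-55.4,12.3],"spin":128.3},{"xyz":[-49,-55.4,12.3],"spin":128.3},{"xyz":[-49,-55.4,12.3],"spin":128.3},{"xyz":[-49,-55.4,12.3],"spin":128.3},{"xyz":[-49,-55.4,12.3],"spin":128.3},{"xyz":[-49,-55.4,12.3],"spin":128.3},{"xyz":[-49,-55.4,12.3],"spin":128.3}]' 0
python3 - <<'E'
from h import *
c=np.array([527.3,-144.3]);y=26.
p=c-52*u(y)+20*u(y+90); go(p,9,y)
E
```

```text
t: 2.1
ee_pos: [471.9, -148.0, 100.0]
orientation: [3.059, 0.709, -0.001]
ft_force: [-0.5, 0.5, 0.3]
width: 87.4
now [ 472. -148.  100.] yaw 26.1 f [-0.5  0.5  0.3] -> xyz [-0.05  0.09  9.1 ] spin 0.1
```

```bash
python3 -m inch '[{"xyz":[0,0,4.5],"spin":0},{"xyz":[0,0,8],"spin":0},{"xyz":[0,0,9],"spin":0},{"xyz":[0,0,9.1],"spin":0},{"xyz":[0.8,0,9.1],"spin":0},{"xyz":[1.6,0,9.1],"spin":0},{"xyz":[2.2,0,9.1],"spin":0},{"xyz":[2.6,0,9.1],"spin":0},{"xyz":[3.1,0,9.1],"spin":1.9},{"xyz":[3.6,0,9.1],"spin":3.8},{"xyz":[4.1,0,9.1],"spin":5.7},{"xyz":[4.6,0,9.1],"spin":7.7},{"xyz":[5.1,0,9.1],"spin":9.6},{"xyz":[5.6,0,9.1],"spin":11.5},{"xyz":[6.1,0,9.1],"spin":13.4},{"xyz":[6.1,0,9.1],"spin":13.4}]' 0
python3 - <<'E'
from h import *
c,y=look("p1"); go(world([-116,-80]),9,B-17)
im=cv2.imread("pics/p1.png");cv2.imwrite("pics/p1c.png",cv2.resize(im[120:300,165:405],None,fx=2.5,fy=2.5))
E
```

```text
t: 3.7
ee_pos: [527.3, -121.1, 9.3]
orientation: [3.121, 0.348, 0.0]
ft_force: [-0.7, -0.6, 0.3]
width: 87.9
stick bay [81.8 46.3] rel yaw -16.9 world [713.1  68.9] -0.7 size [91. 24.]
now [ 527. -121.    9.] yaw 12.8 f [-0.5 -0.5 -0.2] -> xyz [ 3.35 -0.64  0.03] spin 13.6
```

View pics/p1c.png

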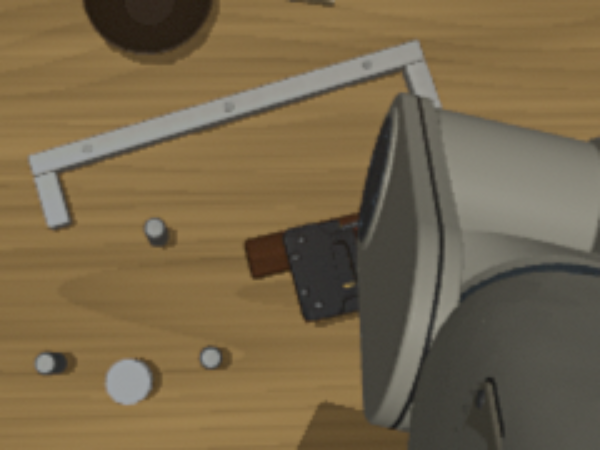

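The arm hides most of the stick. Its left end shows at crop (265,255) and follows the hand's turn. I'll finish this push, back off, lift and look.

```bash
python3 -m inch '[{"xyz":[0.5,-0.1,0],"spin":2},{"xyz":[1,-0.2,0],"spin":4},{"xyz":[1.5,-0.3,0],"spin":6},{"xyz":[2,-0.4,0],"spin":8},{"xyz":[2.5,-0.5,0],"spin":10},{"xyz":[3,-0.6,0],"spin":12},{"xyz":[3.4,-0.6,0],"spin":13.6},{"xyz":[3.4,-0.6,0],"spin":13.6},{"xyz":[1.5,0,0],"spin":13.6},{"xyz":[0,0,0],"spin":13.6},{"xyz":[-1,0,-4],"spin":13.6},{"xyz":[-2,3,-9],"spin":13.6},{"xyz":[-3,8,-9],"spin":13.6},{"xyz":[-4,13,-9],"spin":13.6},{"xyz":[-4,18,-9],"spin":13.6},{"xyz":[-4,23,-9],"spin":13.6},{"xyz":[-4,23,-9],"spin":13.6}]' 0
python3 - <<'E'
from h import *
c,y=look("p2")
im=cv2.imread("pics/p2.png");cv2.imwrite("pics/p2c.png",cv2.resize(im[120:300,165:405],None,fx=2.5,fy=2.5))
E
```

```text
t: 5.45
ee_pos: [539.9, -359.7, 100.3]
orientation: [3.137, -0.026, 0.006]
ft_force: [0.8, -0.1, -0.4]
width: 87.7
stick bay [ -97.  -108.4] rel yaw -17.1 world [ 584.5 -129.4] -0.9 size [258.  35.]
```

View pics/p2c.png

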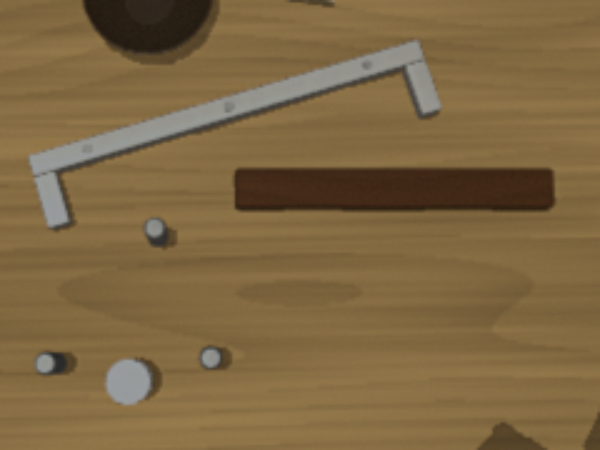

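The stick is now at about (-97,-108) mm in the bay frame, turned -17.1°. Its line clears the post by about 10 mm. Next comes the lengthwise push on its right end face, with the fingers nearly shut and set across the face.

```bash
python3 - <<'E'
from h import *
c=np.array([584.5,-129.4]);y=-.9
go(c-165*u(y+90),60,y+90); go(c-165*u(y+90),9,y+90)
E
```

```text
now [ 539. -358.  100.] yaw -1.0 f [ 0.  -1.   0.1] -> xyz [ 4.15 -6.44  3.97] spin -90.1
now [ 539. -358.  100.] yaw -1.0 f [ 0.  -1.   0.1] -> xyz [ 4.14 -6.45  9.07] spin -90.1
```

```bash
python3 -m inch '[{"xyz":[4.15,-6.45,2],"spin":-90},{"xyz":[4.15,-6.45,2],"spin":-90},{"xyz":[4.15,-6.45,2],"spin":-90},{"xyz":[4.15,-6.45,2],"spin":-90},{"xyz":[4.15,-6.45,2],"spin":-90},{"xyz":[4.15,-6.45,2],"spin":-90},{"xyz":[4.15,-6.45,2],"spin":-90},{"xyz":[4.15,-6.45,2],"spin":-90},{"xyz":[4.15,-6.45,2],"spin":-90},{"xyz":[4.15,-6.45,2],"spin":-90},{"xyz":[4.15,-6.45,2],"spin":-90},{"xyz":[4.15,-6.45,5],"spin":-90},{"xyz":[4.15,-6.45,8],"spin":-90},{"xyz":[4.15,-6.45,9],"spin":-90},{"xyz":[4.15,-6.45,9],"spin":-90}]' 0.9
python3 - <<'E'
from h import *
c=np.array([584.5,-129.4]);y=-.9
print(ctrl.get_obs()["width"]);go(c-140*u(y+90),9,y+90); go(c-80*u(y+90),9,y+90)
E
```

```text
t: 7.0
ee_pos: [580.4, -292.6, 8.1]
orientation: [-2.238, -2.204, 0.003]
ft_force: [0.1, 1.3, 0.5]
width: 9.0
9.006518923294493
now [ 580. -293.    8.] yaw 89.1 f [0.1 1.3 0.5] -> xyz [ 2.32  0.16 -0.09] spin 0.0
now [ 580. -293.    8.] yaw 89.1 f [0.1 1.3 0.5] -> xyz [ 8.32  0.16 -0.1 ] spin 0.0
```

```bash
python3 -m inch '[{"xyz":[0.8,0.2,-0.1],"spin":0},{"xyz":[1.5,0.2,-0.1],"spin":0},{"xyz":[2,0.2,-0.1],"spin":0},{"xyz":[2.4,0.2,-0.1],"spin":0},{"xyz":[2.8,0.2,-0.1],"spin":0},{"xyz":[3.2,0.2,-0.1],"spin":0},{"xyz":[3.6,0.2,-0.1],"spin":0},{"xyz":[4,0.2,-0.1],"spin":0},{"xyz":[4.4,0.2,-0.1],"spin":0},{"xyz":[4.8,0.2,-0.1],"spin":0},{"xyz":[5.2,0.2,-0.1],"spin":0},{"xyz":[5.6,0.2,-0.1],"spin":0},{"xyz":[6,0.2,-0.1],"spin":0},{"xyz":[6.4,0.2,-0.1],"spin":0},{"xyz":[6.8,0.2,-0.1],"spin":0},{"xyz":[7.2,0.2,-0.1],"spin":0},{"xyz":[7.2,0.2,-0.1],"spin":0}]' 0.9
python3 - <<'E'
from h import *
im=ctrl.get_image("top");cv2.imwrite("pics/p3.png",im[:,:,::-1]);cv2.imwrite("pics/p3c.png",cv2.resize(im[120:300,165:405,::-1],None,fx=2.5,fy=2.5))
try: print(look())
except Exception as e: print(e)
E
```

```text
t: 8.7
ee_pos: [583.3, -219.8, 8.8]
orientation: [-2.237, -2.204, 0.003]
ft_force: [-0.0, -0.4, 0.9]
width: 9.1
stick bay [-92.2 -61.6] rel yaw -17.1 world [576.1 -83.2] -0.9 size [266.  49.]
(array([576.06494141, -83.20960999]), np.float32(-0.88427544))
```

View pics/p3c.png

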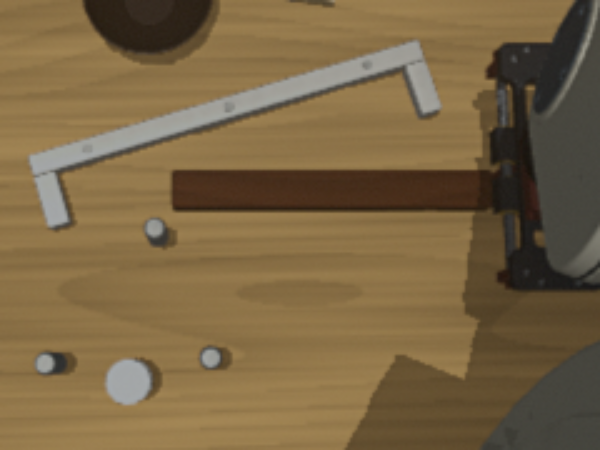

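The stick kept its heading. Its left end, at crop (173,190), is lined up to pass behind the post at crop (155,230). I'll push 70 mm further, then back away to look.

```bash
python3 -m inch '[{"xyz":[0.4,0,0],"spin":0},{"xyz":[0.8,0,0],"spin":0},{"xyz":[1.2,0,0],"spin":0},{"xyz":[1.6,0,0],"spin":0},{"xyz":[2,0,0],"spin":0},{"xyz":[2.4,0,0],"spin":0},{"xyz":[2.8,0,0],"spin":0},{"xyz":[3.2,0,0],"spin":0},{"xyz":[3.6,0,0],"spin":0},{"xyz":[4,0,0],"spin":0},{"xyz":[4.4,0,0],"spin":0},{"xyz":[4.8,0,0],"spin":0},{"xyz":[5.2,0,0],"spin":0},{"xyz":[5.6,0,0],"spin":0},{"xyz":[6,0,0],"spin":0},{"xyz":[6.4,0,0],"spin":0},{"xyz":[6.8,0,0],"spin":0},{"xyz":[7,0,0],"spin":0},{"xyz":[7,0,0],"spin":0}]' 0.9
python3 -m inch '[{"xyz":[-2,0,0],"spin":0},{"xyz":[-4,0,-2],"spin":0},{"xyz":[-7,0,-7],"spin":0},{"xyz":[-12,0,-9],"spin":8},{"xyz":[-15,0,-9],"spin":16},{"xyz":[-18,0,-9],"spin":24},{"xyz":[-21,0,-9],"spin":32},{"xyz":[-21,0,-9],"spin":40},{"xyz":[-21,0,-9],"spin":48},{"xyz":[-21,0,-9],"spin":56},{"xyz":[-21,0,-9],"spin":64},{"xyz":[-21,0,-9],"spin":72},{"xyz":[-21,0,-9],"spin":80},{"xyz":[-21,0,-9],"spin":88},{"xyz":[-21,0,-9],"spin":90},{"xyz":[-21,0,-9],"spin":90}]' 0
python3 - <<'E'
from h import *
c,y=look("p4")
im=cv2.imread("pics/p4.png");cv2.imwrite("pics/p4c.png",cv2.resize(im[120:300,165:405],None,fx=2.5,fy=2.5))
r=y-B
for s in(-60,-75): go(c-50*u(y)+s*u(y+90),9,y)
E
```

```text
t: 10.7
ee_pos: [584.1, -149.6, 8.7]
orientation: [-2.237, -2.203, 0.003]
ft_force: [0.3, -0.2, -0.4]
width: 9.0
t: 12.3
ee_pos: [581.0, -359.5, 98.5]
orientation: [-3.141, 0.024, 0.005]
ft_force: [-0.3, 0.4, 0.1]
width: 87.9
stick bay [-62.5   7.1] rel yaw -17.1 world [585.4  -8.9] -0.9 size [258.  33.]
now [ 581. -359.   98.] yaw -0.8 f [-0.5 -0.1  0.7] -> xyz [ -5.04 -29.06   8.97] spin 0.1
now [ 581. -359.   98.] yaw -0.8 f [-0.5 -0.1  0.7] -> xyz [ -5.04 -27.56   8.97] spin 0.1
```

View pics/p4c.png

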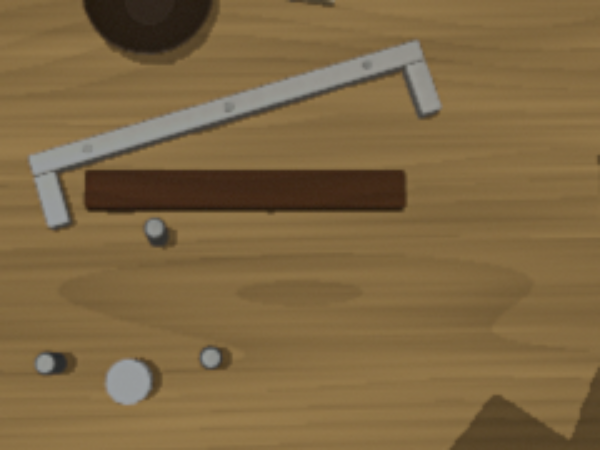

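The left end is now behind the post, at crop (86,190), and the stick is at (-62.5, 7.1) mm, turned -17.1°. Now I'll push the right half round with the open hand. I stop the push 4 mm short of nominal, then close in while watching the force.

```bash
python3 -m inch '[{"xyz":[-5,-5,0],"spin":0},{"xyz":[-5,-10,0],"spin":0},{"xyz":[-5,-15,0],"spin":0},{"xyz":[-5,-20,0],"spin":0},{"xyz":[-5,-25,0],"spin":0},{"xyz":[-5,-30,0],"spin":0},{"xyz":[-5,-30,0],"spin":0},{"xyz":[-5,-30,4],"spin":0},{"xyz":[-5,-30,7.5],"spin":0},{"xyz":[-5,-30,9],"spin":0},{"xyz":[-5,-30,9],"spin":0},{"xyz":[-4,-30,9],"spin":0},{"xyz":[-3.2,-30,9],"spin":0},{"xyz":[-2.7,-30,9],"spin":0},{"xyz":[-2.7,-30,9],"spin":0}]' 0
python3 -m inch '[{"xyz":[0.6,-0.1,0],"spin":-1.7},{"xyz":[1.2,-0.2,0],"spin":-3.4},{"xyz":[1.8,-0.3,0],"spin":-5.1},{"xyz":[2.4,-0.4,0],"spin":-6.8},{"xyz":[3,-0.5,0],"spin":-8.5},{"xyz":[3.5,-0.5,0],"spin":-10.2},{"xyz":[4,-0.6,0],"spin":-11.9},{"xyz":[4.5,-0.7,0],"spin":-13.6},{"xyz":[5,-0.7,0],"spin":-15.3},{"xyz":[5.5,-0.8,0],"spin":-17},{"xyz":[5.7,-0.8,0],"spin":-17},{"xyz":[5.7,-0.8,0],"spin":-17}]' 0
python3 - <<'E'
from h import *
print(inbay(ctrl.get_obs()["ee_pos"][:2]));go(world([-42,-43]),9,B)
E
```

```text
t: 13.85
ee_pos: [559.9, -59.4, 9.8]
orientation: [3.141, -0.022, -0.0]
ft_force: [0.2, 0.3, 0.2]
width: 88.1
t: 15.05
ee_pos: [617.5, -52.1, 9.8]
orientation: [3.11, 0.443, 0.001]
ft_force: [-0.5, 0.0, -0.4]
width: 88.2
[-43.76103445 -43.29058471]
now [617. -52.  10.] yaw 16.2 f [-0.5  0.  -0.4] -> xyz [ 0.18 -0.03  0.08] spin -0.0
```

Only about 2 mm remains and there is no contact force yet. I'll creep in, one small step at a time.

```bash
for i in 1; do python3 -m inch '[{"xyz":[0.1,0,0],"spin":0},{"xyz":[0.2,0,0],"spin":0},{"xyz":[0.25,0,0],"spin":0},{"xyz":[0.25,0,0],"spin":0}]' 0; done
python3 -m inch '[{"xyz":[0.1,0,0],"spin":0},{"xyz":[0.2,0,0],"spin":0},{"xyz":[0.2,0,0],"spin":0}]' 0
```

```text
t: 15.45
ee_pos: [617.8, -51.9, 9.7]
orientation: [-3.11, -0.442, 0.006]
ft_force: [-6.1, -4.2, 6.2]
width: 88.1
t: 15.75
ee_pos: [617.8, -51.8, 9.7]
orientation: [-3.11, -0.442, 0.012]
ft_force: [-8.3, -4.1, 7.6]
width: 87.7
```

The contact force rose to about 9 N with no further motion, so the stick is on the rail. I'll back away, clear the view and check.

```bash
python3 -m inch '[{"xyz":[-1.5,0,0],"spin":0},{"xyz":[-4,0,0],"spin":0},{"xyz":[-5,0,-4],"spin":0},{"xyz":[-5,0,-9],"spin":0},{"xyz":[-5,5,-11],"spin":0},{"xyz":[-5,10,-11],"spin":0},{"xyz":[-5,15,-11],"spin":0},{"xyz":[-5,20,-11],"spin":0},{"xyz":[-5,25,-11],"spin":0},{"xyz":[-5,30,-11],"spin":0},{"xyz":[-5,30,-11],"spin":0},{"xyz":[-5,30,-11],"spin":0}]' 0
python3 - <<'E'
from h import *
c,y=look("p5")
im=cv2.imread("pics/p5.png");cv2.imwrite("pics/p5c.png",cv2.resize(im[120:230,165:350],None,fx=4.2,fy=4.2,interpolation=cv2.INTER_CUBIC))
a=cv2.imread("pics/top0.png").astype(int); d=np.abs(a-im).max(2)
for n,(x,yy,r) in dict(saucer=(224,117,30),peg=(285,117,16),reel=(216,272,14)).items(): print(n,"max diff",d[yy-r:yy+r,x-r:x+r].max())
E
```

```text
t: 16.95
ee_pos: [654.2, -355.0, 119.2]
orientation: [-3.11, -0.439, 0.011]
ft_force: [-0.0, 0.0, -0.6]
width: 87.8
stick bay [-19.    7.4] rel yaw 0.0 world [627.1   3.5] 16.2 size [ 35. 258.]
saucer max diff 10
peg max diff 7
reel max diff 7
```

View pics/p5c.png

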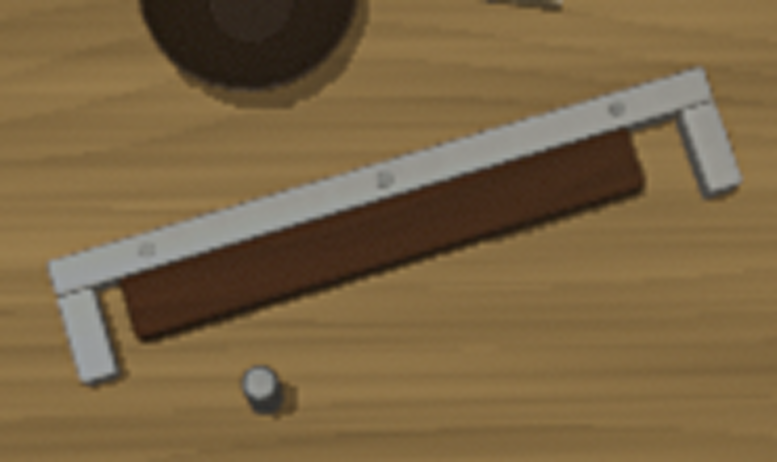

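The picture shows the stick flush along the rail from crop (122,280) to (630,130), with no gap, behind the post at (262,385). The hand is well clear, so I'm handing in.

```bash
python3 -c "
from workcell import ctrl
print(ctrl.close_job())"
```

```text
the job is handed in; nothing more can be done
None
```

The stick is in its bay against the back rail, and I've handed the job in at about 17 s of the 72 s allowed. I pushed it all the way with the fingertips and never gripped or lifted it:
1. **Slant:** I turned the stick to about -17° to the bay by pushing its near side with the open hand.
2. **Left end:** I pushed the right end lengthwise until the left end was in behind the post.
3. **Right end:** I swung the right half round until it met the rail, at about 9 N sideways (12 N in all).

**Last checks:**
- **Fit:** the stick is parallel to the rail to within my measuring (0.0°), about 7 mm left of the bay's middle. The enlarged picture shows no gap along its length.
- **Disagreement:** I measured its centre line at x = -19 mm, against -16 mm at home. The measured width was also 3 mm too large (35 mm), which suggests the mask took in the stick's near side face. With the 2 mm calibration error as well, I trusted the contact force and the picture.
- **Other things:** the saucer, reel and peg look unchanged from the first picture.
- **Hand:** it ended about 300 mm to the right and 120 mm up, touching nothing.

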